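# Open the child-locked router-bit cupboard

## Task

Open the router-bit cupboard: press the sprung orange hook down through the gap above its drop-down door so that the door comes free, then push the door down towards its base board until it clicks under the spring clip and stays there. Stop pushing once it has clicked, do not lean hard on the cupboard, and leave everything else on the bench where it is.

Things in the scene. Friction and masses are not known exactly. Their poses are not given: they have to be found in the camera images.
- cupboard: Open-fronted white cupboard screwed to the bench, 160 mm deep (x), 240 wide (y), 200 high, on an 8 mm grey base board reaching x = -280. Origin: centre of its underside on the bench. Its -x points out of the front, where the door falls; z up. Top board's front edge at x = -30, side walls (12 thick) reach x = -80. A tin stands on top.
- hinge (a point): Middle of the door's hinge line, at x = -88, y = 0, z = 20 mm of the cupboard, in the middle of the door's thickness; axes as the cupboard's. The hinge line runs along y. The upright door's inner face lies 7 mm to +x of it.
- door (a joint): Brown wooden drop-down door, 240 mm wide, 172 long, 14 thick. In rad: 0 upright, 1.571 flat (hard stop); its top falls to the cupboard's -x. Starts latched, ajar at 0.12. Spring hinge: once free it floats at about 0.6; pushing it flatter takes up to 6 N at 120 mm from the hinge, about 9 N at the clip's peak (1.34 to 1.38). Past 1.46 it has clicked under the clip, which then holds it at 1.465.
- door_face (a point): Point on the door's inner face, on the centre line, 120 mm from the hinge line. A steel keeper 56 mm wide stands 32 mm off the middle of this face, 149 to 161 mm from the hinge; the face is bare on both sides of it, where the door can be pushed (for example 70 mm sideways of the centre line).
- hook (a joint): Sprung orange hook hinged under the top board, reaching forward across the gap; its upturned tooth holds the door's keeper bar. In rad: 0 up (rest), grows as it is pressed down, stop at 0.35. It lets go at 0.11 to 0.14, that is 5 to 7 mm down at the pad, with 3 to 6 N; the stop is 16 mm down, at 9 N. It springs back up when released.
- hook_pad (a point): Middle of the hook's upper side in the gap, where to press it straight down: 164 mm above the bench, 36 below the cupboard's top, at x = -52, y = 0 of the cupboard. The hook is 36 mm wide in y. The gap is 45 mm wide in x (about 22 free on either side: keeper in front, top board behind) and 216 long in y.
- clip (a joint): Steel spring clip on the base board at the end of the flat door (x = -253 to -274 mm of the cupboard, 36 mm wide, 60 mm high); a sloped nose that the door's edge pushes back. Value in m: 0 at rest, grows to about 0.005 as the door passes, then snaps back to 0 over the door.
- tin: Flat round steel tin, 52 mm across, 22 high, standing on the rear of the cupboard's top board; origin under its centre.
- wrench: Steel spanner, 160 mm long, lying beside the base board.
- sanding_block: Cork sanding block 100 x 60 x 30 mm, lying beside the cupboard, origin under its centre.
- glue: Yellow glue bottle, 60 mm across, 170 high, origin under its centre.
- offcut: Dark wood offcut 160 x 70 x 22 mm, origin under its centre.
- brush: Hand brush lying on the bench.
- mug: Blue mug, 80 mm across, 95 high, origin under its centre.
- screwdriver: Screwdriver lying on the bench.

How it is judged:
On the way, in this order (a step that is already met when the one before it is completed fails the run):
1. the hook is pressed down (value of joint hook above 0.07 rad), for 0.02 s.
2. the door has come free of the hook (value of joint door above 0.35 rad), for 0.2 s.
At the end, for the whole second after the job is handed in: The door lies open and still under the clip (over 1.43 rad from upright, slower than 0.05 rad/s), the clip has snapped back to within 2 mm of its rest place, and the hook is up again (under 0.03 rad) (value of joint door above 1.43 rad and velocity of joint door between -0.05 and 0.05 rad/s and value of joint clip below 0.002 m and value of joint hook below 0.03 rad); the robot touches nothing.
It fails at once if the robot presses or pulls on the cupboard, its door or its hook with more than 50 N (contact force between any of the fingers, the arm and cupboard above 50 N).
It fails at once if another thing on the bench is shifted by more than 30 mm (distance of any of tin, wrench, sanding_block, glue, offcut, brush, mug, screwdriver from where it was at the start of the episode above 0.03 m).
It also fails if it takes over 43 s, if anything falls off the work surface, if the arm or the gripper's body presses on something with over 40 N, if the wrist force passes 120 N, or if a joint passes its speed limit or range.

## Robot

A 6-joint arm with a two-finger parallel gripper is mounted at the origin on the work surface. World frame = base frame: x ahead of the robot, y to its left, z up, the work surface at z = 0. Lengths are in m, angles in rad, forces in N, time in s.
With the tool pointing down it reaches from about 0.275 to 1 m from the base axis. Payload 8.4 kg.
Tool frame: the origin (TCP) lies between the finger pads; the fingertips stand 22 mm ahead of it and the grasp point (between the pads) lies 3 mm ahead of it; z points along the fingers, y is the direction in which the jaws open and shut (so a half turn about z gives the same grasp; the last joint's range is limited). The gripper opens to 85 mm and grips with 20 to 120 N. Pads are 22 mm wide; open, the fingers measure 114 mm over their backs; the gripper's body (76 mm by 85 mm) begins 54 mm behind the grasp point. The pads swing forward as they close: fully open they stand 13 mm farther back than shut.
Start: joints at [-1.302, 0.353, 1.633, -0, 1.155, -0.002], TCP at [0.167, -0.602, 0.253] pointing down, gripper open.
Joint ranges: [-2.63, 2.63], [-0.92, 2.1], [0.06, 2.66], [-1.3, 4.44], [0, 2.69], [-3.02, 3.02]. Speed limits (rad/s): [2.22, 2.22, 2.79, 3.14, 3.14, 3.14].

## Interface

Orientations are given as a rotation vector (axis times angle).
In Python, from plant import manip gives the robot as it stands.
- The arm moves only by the shell command python3 -m pendant 'ROWS' [FORCE]. ROWS is JSON, a list of rows, each an object of numbers: "x", "y", "z": the shift along the tool's x, y, z in m; "wx", "wy", "wz": the turn, a rotation vector about the tool's x, y, z in rad; "gripper": the opening, from 0 (shut) to 1 (fully open). In form: [{"x": .., "y": .., "z": .., "wx": .., "wy": .., "wz": .., "gripper": ..}, ...]. A call has 1 to 20 rows; each row is the pose to reach, as a shift and turn from the pose commanded when the call began, along the tool's axes at that moment; what a row does not reach only later rows make up. A row lasts 1/12 s, in which the tool goes at most 41.7 mm and 7.16 degrees, less where a joint would pass 70% of its speed; a pose out of reach is approached as far as the arm can. A call with a gripper value outside its range is refused whole. The fingers move at their own pace and stop on an object; FORCE is the grip in N (left out, the last holds). Time passes only in rows, so rows that repeat a pose let the fingers close. It gives the time, the measured TCP pose, the force and the opening at its end, in the units of the state.
- manip.sense(): the state, without advancing time (a new reading comes with each control period).
- manip.snapshot(name): name is "scene" or "top" or "wrist"; returns a dict with "img" (400x640x3 uint8, red, green, blue), "fovy" (degrees; the focal length in pixels is half the picture's height over the tangent of half this angle, whatever the lens; pixels are square), "cx", "cy" (the principal point, pixels), "rvec" (rotation vector, rad) and "tvec" (3), from world to camera coordinates, as OpenCV has them. Camera axes: x right, y down, z forward; pixel columns grow to the right and rows downward; lengths in m; the calibration is good to about 2 mm. A picture is of the moment at which its call begins. There is no depth.
- manip.close_job(): hands the job in, once; it reports no verdict.
The state is a dict: "t": time; "qpos": joint angles; "qvel": joint speeds; "joint_torque": joint torques, N m; "tcp_pos": TCP position; "orientation": TCP orientation; "wrist_force": force on the tool from outside, world axes, zero at the start; "wrist_torque": the same for the moment, N m; "finger_gap": finger opening in m.
Only numpy, scipy, OpenCV 4.12 (cv2) and the standard library are available. Lean on these libraries where they do the work, as an engineer would, in place of code of your own. Each camera call takes 0.05 s, during which the arm holds its last target.

## Working session

There is one attempt and no reset: what is moved stays moved. The work goes in short steps, Python scripts to look and compute and a shell command to move; the robot and the scene stay as the last step left them, time stands still between calls to the robot, and variables do not carry over. Pictures are saved under pics/ and viewed, and the job is handed in when it is done.

```bash
mkdir -p pics; ls; python3 - <<'E'
from plant import manip
import cv2
s=manip.sense();print(s)
for n in("scene","top","wrist"):
    d=manip.snapshot(n);cv2.imwrite(f"pics/{n}0.png",d["img"][:,:,::-1]);print(n,d["fovy"],d["cx"],d["cy"],d["rvec"],d["tvec"])
E
```

```text
pics
{'t': 0.0, 'qpos': array([-1.30237429e+00,  3.53679936e-01,  1.63412520e+00,  3.35931613e-06,
        1.15522758e+00, -2.39508880e-03]), 'qvel': array([ 0.00093315,  0.00117698, -0.00013053, -0.00104117, -0.00039334,
        0.00078811]), 'joint_torque': array([ 1.07389205e-03, -6.05252910e+01, -3.42060721e+01, -1.54683603e-04,
        9.35397518e-03,  4.59419323e-05]), 'tcp_pos': array([ 0.16708369, -0.60178479,  0.25254564]), 'orientation': array([-3.11142092e+00, -4.23904909e-01,  2.95079177e-04]), 'wrist_force': array([-0.50205902,  0.29132722,  0.29339567]), 'wrist_torque': array([-0.02357318,  0.0125953 , -0.02934404]), 'finger_gap': 0.08537754862116531}
scene 48.950972046016844 315.5534137960892 197.72510253426404 [ 2.69012684  0.85779877 -0.14725372] [-0.46299423 -0.18671566  1.6386673 ]
top 48.707378744887436 317.5455846586339 196.57291157062173 [ 2.17753369 -2.11597088  0.15531693] [0.04554615 0.56672393 1.39908533]
wrist 60.237799874492865 319.5775017510036 196.77821013520528 [-2.32346866  1.7652393   0.23997915] [-0.62474783 -0.03298686  0.37900302]
```

View pics/scene0.png

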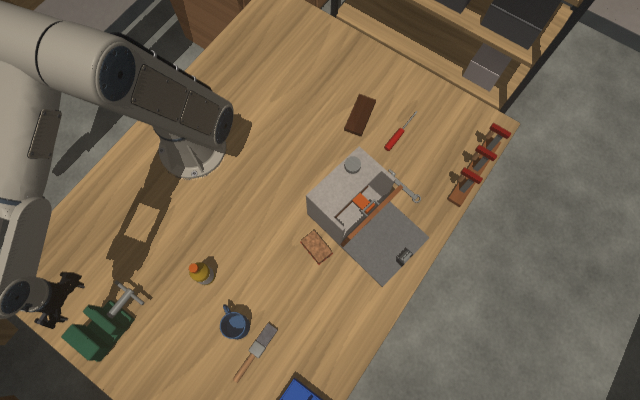

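View pics/top0.png

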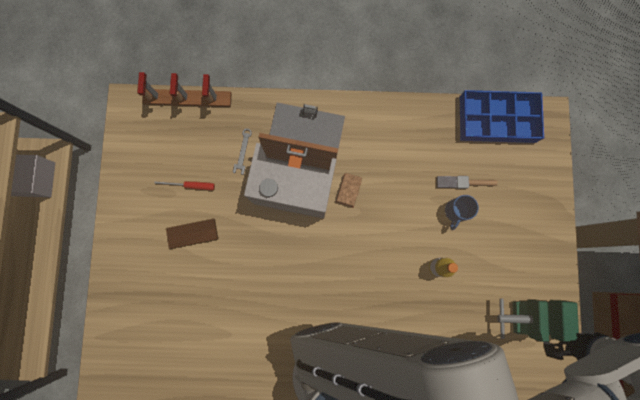

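The scene view shows the cupboard around (350,195) with its board at (385,245). The top view shows it at (290,185), with the board at (307,130). Its front faces away from the robot. I'll enlarge both to pick corners.

```bash
python3 - <<'E'
import cv2
a=cv2.imread("pics/top0.png")[90:225,225:375];cv2.imwrite("pics/tc.png",cv2.resize(a,None,fx=5,fy=5,interpolation=cv2.INTER_CUBIC)[:600])
a=cv2.imread("pics/scene0.png")[140:290,295:435];cv2.imwrite("pics/sc.png",cv2.resize(a,None,fx=4,fy=4,interpolation=cv2.INTER_CUBIC))
E
```

```text
(no output)
```

View pics/tc.png

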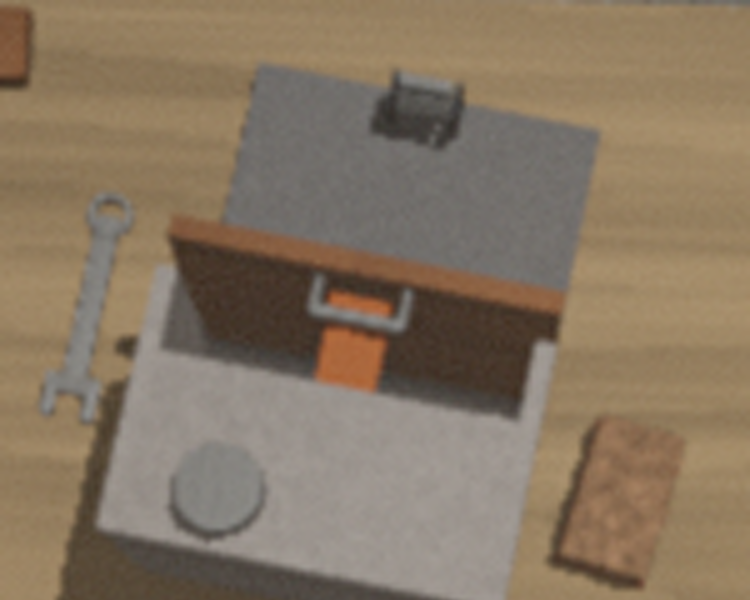

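View pics/sc.png

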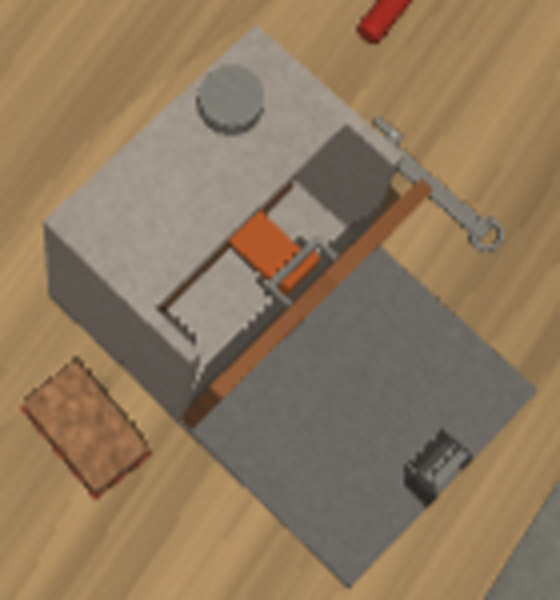

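```bash
cat > h.py <<'E'
import numpy as np,cv2
from scipy.spatial.transform import Rotation as R
def K(d):
    f=200/np.tan(np.radians(d["fovy"]/2));return np.array([[f,0,d["cx"]],[0,f,d["cy"]],[0,0,1.]])
def proj(d,P):
    return cv2.projectPoints(np.asarray(P,float).reshape(-1,3),np.array(d["rvec"]),np.array(d["tvec"]),K(d),None)[0].reshape(-1,2)
def cw(p,P):  # cupboard->world
    c,s=np.cos(p[2]),np.sin(p[2]);P=np.asarray(P,float).reshape(-1,3)
    return P@np.array([[c,s,0],[-s,c,0],[0,0,1]])+[p[0],p[1],0]
E
cat > fit.py <<'E'
from h import *
from plant import manip
from scipy.optimize import least_squares
T={(-280,-120,8):(258,65),(-280,120,8):(598,130),(80,-120,200):(97,527),(-80,-120,200):(158,268),(-80,120,200):(553,342),(-30,-108,200):(163,347),(-30,108,200):(520,418)}
S={(-280,-120,8):(535,390),(-280,120,8):(350,587),(80,-120,200):(258,27),(80,120,200):(45,225),(-30,-108,200):(347,125),(-30,108,200):(160,305)}
D={n:manip.snapshot(n) for n in("top","scene")}
def res(p,use=("top","scene")):
    r=[]
    if "top" in use:r.append(proj(D["top"],cw(p,np.array(list(T))/1e3))-(np.array(list(T.values()))/5+[225,90]-.4))
    if "scene" in use:r.append(proj(D["scene"],cw(p,np.array(list(S))/1e3))-(np.array(list(S.values()))/4+[295,140]-.4))
    return np.vstack(r).ravel()
for u in(("top",),("scene",),("top","scene")):
    o=least_squares(res,[.7,.1,3.0],args=(u,),loss="soft_l1");print(u,o.x);print(res(o.x,u).reshape(-1,2).round(1).tolist())
p=o.x;np.save("p.npy",p)
for n,P in dict(pad=(-52,0,164),hinge=(-88,0,20),clip=(-263,0,8),face70=(-81,70,140)).items():print(n,cw(p,np.array(P)/1e3).round(4))
E
python3 fit.py
```

```text
('top',) [0.59867431 0.14249154 2.97369144]
[[-0.2, -0.7], [0.4, -0.5], [0.1, 0.2], [-0.2, -0.6], [0.8, 0.1], [-0.9, 0.6], [0.1, 0.6]]
('scene',) [0.60173722 0.14474452 2.96787707]
[[1.2, 0.2], [0.4, 0.4], [-0.2, -0.6], [-0.2, -0.7], [0.1, -0.2], [-1.0, 0.8]]
('top', 'scene') [0.59994516 0.14337477 2.97090186]
[[-0.2, -1.1], [0.3, -0.8], [-0.2, -0.3], [-0.4, -1.2], [0.5, -0.2], [-1.1, 0.1], [-0.2, 0.2], [0.6, -0.0], [-0.0, 0.3], [-1.1, -0.6], [-0.9, -0.6], [-0.6, -0.3], [-1.7, 0.9]]
pad [[0.6512 0.1345 0.164 ]]
hinge [[0.6867 0.1284 0.02  ]]
clip [[0.8591 0.0987 0.008 ]]
face70 [[0.6679 0.0606 0.14  ]]
```

```bash
cat > d.py <<'E'
from h import *
from plant import manip
p=np.load("p.npy")
def delta(cup,z,yaw=True,tilt=0):
    """TCP goal at cupboard (x,y), world z; tool y along cupboard +y, z down; tilt: rot about cup y. returns shift/turn in tool axes"""
    s=manip.sense();Rc=R.from_rotvec(s["orientation"])
    g=cw(p,[cup[0],cup[1],0])[0];g[2]=z
    y=np.array([-np.sin(p[2]),np.cos(p[2]),0]);zz=np.array([0,0,-1.]);x=np.cross(y,zz)
    Rg=R.from_rotvec(y*tilt)*R.from_matrix(np.c_[x,y,zz])
    return Rc.inv().apply(g-s["tcp_pos"]).round(4),(Rc.inv()*Rg).as_rotvec().round(4)
def cup():
    s=manip.sense();q=s["tcp_pos"]-[p[0],p[1],0];c,n=np.cos(p[2]),np.sin(p[2])
    f=s["wrist_force"];return dict(t=round(s["t"],2),tcp_cup=np.round([c*q[0]+n*q[1],-n*q[0]+c*q[1],q[2]],4),f_world=f.round(1),q=s["qpos"].round(3),gap=round(s["finger_gap"],4))
E
python3 - <<'E'
from d import *
print(delta((-.052,0),.36),cup())
E
```

```text
(array([ 0.6634, -0.5803, -0.1067]), array([-7.000e-04,  2.000e-04,  4.415e-01])) {'t': 0.25, 'tcp_cup': array([0.2999, 0.8081, 0.2529]), 'f_world': array([0.2, 0.4, 0. ]), 'q': array([-1.302,  0.353,  1.634, -0.   ,  1.155, -0.002]), 'gap': 0.0851}
```

```bash
python3 -m pendant '[{"z":-0.04,"gripper":0},{"z":-0.08,"gripper":0},{"z":-0.107,"gripper":0},{"x":0.033,"y":-0.029,"z":-0.107,"wz":0.03,"gripper":0},{"x":0.06,"y":-0.052,"z":-0.107,"wz":0.06,"gripper":0},{"x":0.09,"y":-0.079,"z":-0.107,"wz":0.09,"gripper":0},{"x":0.12,"y":-0.105,"z":-0.107,"wz":0.12,"gripper":0},{"x":0.15,"y":-0.131,"z":-0.107,"wz":0.15,"gripper":0},{"x":0.18,"y":-0.157,"z":-0.107,"wz":0.18,"gripper":0},{"x":0.21,"y":-0.184,"z":-0.107,"wz":0.21,"gripper":0},{"x":0.24,"y":-0.21,"z":-0.107,"wz":0.24,"gripper":0},{"x":0.27,"y":-0.236,"z":-0.107,"wz":0.27,"gripper":0},{"x":0.3,"y":-0.262,"z":-0.107,"wz":0.3,"gripper":0},{"x":0.33,"y":-0.289,"z":-0.107,"wz":0.33,"gripper":0},{"x":0.36,"y":-0.315,"z":-0.107,"wz":0.36,"gripper":0},{"x":0.39,"y":-0.341,"z":-0.107,"wz":0.39,"gripper":0},{"x":0.42,"y":-0.367,"z":-0.107,"wz":0.42,"gripper":0},{"x":0.45,"y":-0.394,"z":-0.107,"wz":0.441,"gripper":0}]'; python3 - <<'E'
from d import *
print(delta((-.052,0),.36),cup())
E
```

```text
(array([ 0.6634, -0.5803, -0.1067]), array([-7.000e-04,  2.000e-04,  4.415e-01])) {'t': 0.25, 'tcp_cup': array([0.2999, 0.8081, 0.2529]), 'f_world': array([0.2, 0.4, 0. ]), 'q': array([-1.302,  0.353,  1.634, -0.   ,  1.155, -0.002]), 'gap': 0.0851}invalid input at $[0]: expected keys x, y, z, wx, wy, wz, gripper
```

```bash
python3 -m pendant '[{"x":0,"y":0,"z":-0.04,"wx":0,"wy":0,"wz":0,"gripper":0},{"x":0,"y":0,"z":-0.08,"wx":0,"wy":0,"wz":0,"gripper":0},{"x":0,"y":0,"z":-0.107,"wx":0,"wy":0,"wz":0,"gripper":0},{"x":0.02,"y":-0.017,"z":-0.107,"wx":0,"wy":0,"wz":0.03,"gripper":0},{"x":0.05,"y":-0.044,"z":-0.107,"wx":0,"wy":0,"wz":0.06,"gripper":0},{"x":0.08,"y":-0.07,"z":-0.107,"wx":0,"wy":0,"wz":0.09,"gripper":0},{"x":0.11,"y":-0.096,"z":-0.107,"wx":0,"wy":0,"wz":0.12,"gripper":0},{"x":0.14,"y":-0.122,"z":-0.107,"wx":0,"wy":0,"wz":0.15,"gripper":0},{"x":0.17,"y":-0.149,"z":-0.107,"wx":0,"wy":0,"wz":0.18,"gripper":0},{"x":0.2,"y":-0.175,"z":-0.107,"wx":0,"wy":0,"wz":0.21,"gripper":0},{"x":0.23,"y":-0.201,"z":-0.107,"wx":0,"wy":0,"wz":0.24,"gripper":0},{"x":0.26,"y":-0.227,"z":-0.107,"wx":0,"wy":0,"wz":0.27,"gripper":0},{"x":0.29,"y":-0.254,"z":-0.107,"wx":0,"wy":0,"wz":0.3,"gripper":0},{"x":0.32,"y":-0.28,"z":-0.107,"wx":0,"wy":0,"wz":0.33,"gripper":0},{"x":0.35,"y":-0.306,"z":-0.107,"wx":0,"wy":0,"wz":0.36,"gripper":0},{"x":0.38,"y":-0.332,"z":-0.107,"wx":0,"wy":0,"wz":0.39,"gripper":0},{"x":0.41,"y":-0.359,"z":-0.107,"wx":0,"wy":0,"wz":0.42,"gripper":0},{"x":0.44,"y":-0.385,"z":-0.107,"wx":0,"wy":0,"wz":0.441,"gripper":0}]'; python3 - <<'E'
from d import *
print(delta((-.052,0),.36),cup())
E
```

```text
t: 1.75
tcp_pos: [0.4888, -0.1115, 0.3605]
orientation: [3.13, -0.269, 0.001]
wrist_force: [0.2, -0.8, 1.2]
finger_gap: -0.0003
(array([ 0.118 , -0.2702,  0.0005]), array([ 0.    , -0.0005, -0.001 ])) {'t': 1.75, 'tcp_cup': array([0.0662, 0.2701, 0.3605]), 'f_world': array([ 0.2, -0.8,  1.2]), 'q': array([-0.227,  0.065,  1.757, -0.   ,  1.319,  1.515]), 'gap': -0.0003}
```

```bash
python3 -m pendant '[{"x":0.016,"y":-0.036,"z":0,"wx":0,"wy":0,"wz":0,"gripper":0},{"x":0.032,"y":-0.072,"z":0,"wx":0,"wy":0,"wz":0,"gripper":0},{"x":0.048,"y":-0.108,"z":0,"wx":0,"wy":0,"wz":0,"gripper":0},{"x":0.064,"y":-0.144,"z":0,"wx":0,"wy":0,"wz":0,"gripper":0},{"x":0.08,"y":-0.18,"z":0,"wx":0,"wy":0,"wz":0,"gripper":0},{"x":0.096,"y":-0.216,"z":0,"wx":0,"wy":0,"wz":0,"gripper":0},{"x":0.11,"y":-0.25,"z":0,"wx":0,"wy":0,"wz":0,"gripper":0},{"x":0.118,"y":-0.27,"z":0,"wx":0,"wy":0,"wz":0,"gripper":0},{"x":0.118,"y":-0.27,"z":0.04,"wx":0,"wy":0,"wz":0,"gripper":0},{"x":0.118,"y":-0.27,"z":0.075,"wx":0,"wy":0,"wz":0,"gripper":0},{"x":0.118,"y":-0.27,"z":0.09,"wx":0,"wy":0,"wz":0,"gripper":0},{"x":0.118,"y":-0.27,"z":0.09,"wx":0,"wy":0,"wz":0,"gripper":0},{"x":0.118,"y":-0.27,"z":0.09,"wx":0,"wy":0,"wz":0,"gripper":0}]'; python3 - <<'E'
from d import *
print(delta((-.052,0),.25),cup())
D={}
for n in("scene","top","wrist"):
    d=manip.snapshot(n);cv2.imwrite(f"pics/{n}1.png",d["img"][:,:,::-1])
    print(n,proj(d,cw(p,[[-.052,0,.164]])).round(),proj(d,[manip.sense()["tcp_pos"]-[0,0,.022]]).round())
E
```

```text
t: 2.83
tcp_pos: [0.6499, 0.1326, 0.2698]
orientation: [3.13, -0.267, -0.003]
wrist_force: [-0.7, -0.3, 0.0]
finger_gap: 0.0002
(array([ 0.001 , -0.0022,  0.0198]), array([0.0006, 0.0016, 0.0006])) {'t': 2.83, 'tcp_cup': array([-0.0511,  0.0022,  0.2698]), 'f_world': array([-0.7, -0.3,  0. ]), 'q': array([0.199, 0.399, 1.527, 0.   , 1.217, 1.94 ]), 'gap': 0.0002}
scene [[361. 202.]] [[364. 193.]]
top [[294. 162.]] [[293. 155.]]
wrist [[318. 206.]] [[321. 260.]]
```

```bash
python3 - <<'E'
import cv2
a=cv2.imread("pics/scene1.png")[110:290,270:460];b=cv2.imread("pics/wrist1.png")
cv2.imwrite("pics/s1c.png",cv2.resize(a,None,fx=3,fy=3,interpolation=cv2.INTER_CUBIC))
E
```

```text
(no output)
```

View pics/s1c.png

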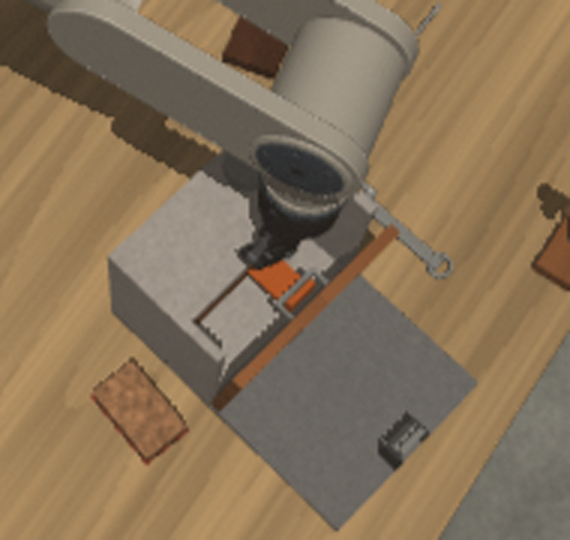

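View pics/wrist1.png

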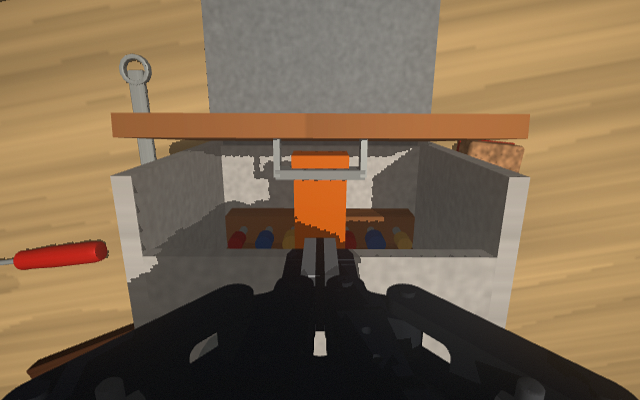

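View pics/top1.png

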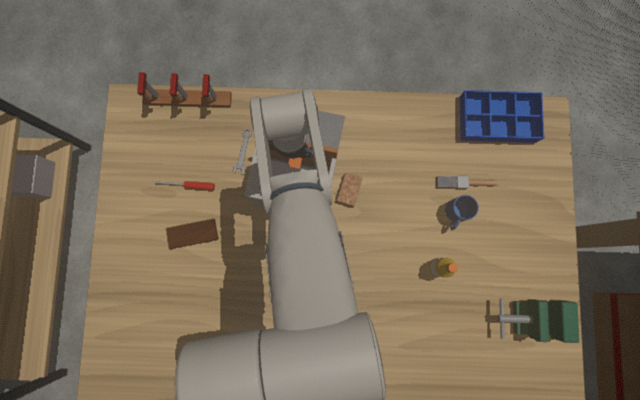

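The wrist view shows the closed fingers (column 320) centred over the orange hook (columns 294 to 347). The keeper bar is at row 174 and the top board's edge at row 253. I'll check that against the fitted model.

```bash
python3 - <<'E'
from d import *
d=manip.snapshot("wrist")
th=.12
def door(l,y,o=0): # l along door, o off inner face
    return [-.088-l*np.sin(th)+(.007+o)*np.cos(th),y,.02+l*np.cos(th)+(.007+o)*np.sin(th)]
P=[[-.03,-.108,.2],[-.03,.108,.2],[-.08,-.12,.2],[-.08,.12,.2],door(.155,-.028,.032),door(.155,.028,.032),door(.172,-.12),door(.172,.12),door(.155,-.028,.026)]
print(proj(d,cw(p,P)).round())
E
```

```text
[[141. 257.]
 [494. 258.]
 [108. 177.]
 [527. 178.]
 [274. 189.]
 [361. 189.]
 [111. 138.]
 [524. 138.]
 [274. 180.]]
```

```bash
python3 -m pendant '[{"x":0,"y":-0.002,"z":0.025,"wx":0,"wy":0,"wz":0,"gripper":0},{"x":0,"y":-0.002,"z":0.045,"wx":0,"wy":0,"wz":0,"gripper":0},{"x":0,"y":-0.002,"z":0.06,"wx":0,"wy":0,"wz":0,"gripper":0},{"x":0,"y":-0.002,"z":0.066,"wx":0,"wy":0,"wz":0,"gripper":0},{"x":0,"y":-0.002,"z":0.066,"wx":0,"wy":0,"wz":0,"gripper":0},{"x":0,"y":-0.002,"z":0.066,"wx":0,"wy":0,"wz":0,"gripper":0}]'; python3 - <<'E'
from d import *
print(cup())
d=manip.snapshot("wrist");cv2.imwrite("pics/w2.png",d["img"][:,:,::-1])
d=manip.snapshot("scene");cv2.imwrite("pics/s2.png",cv2.resize(d["img"][110:290,270:460,::-1],None,fx=3,fy=3))
E
```

```text
t: 3.53
tcp_pos: [0.6512, 0.1346, 0.2055]
orientation: [-3.13, 0.267, -0.002]
wrist_force: [0.1, 0.3, 1.0]
finger_gap: 0.0002
{'t': 3.53, 'tcp_cup': array([-0.052 , -0.    ,  0.2055]), 'f_world': array([0.1, 0.3, 1. ]), 'q': array([0.202, 0.458, 1.586, 0.   , 1.096, 1.943]), 'gap': 0.0002}
```

View pics/w2.png

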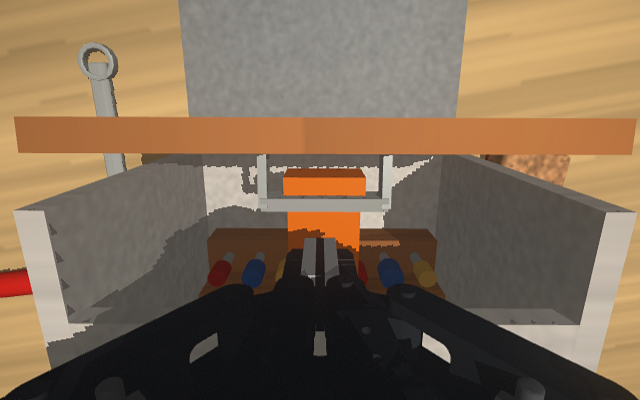

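View pics/s2.png

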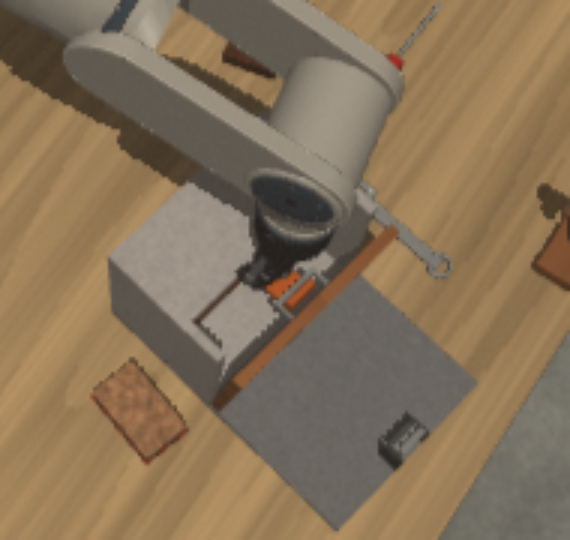

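The fingertip is in the gap over the hook, clear of the keeper (row 203) and the top board. I'll press about 11 mm past contact.

```bash
python3 -m pendant '[{"x":0,"y":0,"z":0.008,"wx":0,"wy":0,"wz":0,"gripper":0},{"x":0,"y":0,"z":0.014,"wx":0,"wy":0,"wz":0,"gripper":0},{"x":0,"y":0,"z":0.018,"wx":0,"wy":0,"wz":0,"gripper":0},{"x":0,"y":0,"z":0.021,"wx":0,"wy":0,"wz":0,"gripper":0},{"x":0,"y":0,"z":0.024,"wx":0,"wy":0,"wz":0,"gripper":0},{"x":0,"y":0,"z":0.027,"wx":0,"wy":0,"wz":0,"gripper":0},{"x":0,"y":0,"z":0.03,"wx":0,"wy":0,"wz":0,"gripper":0},{"x":0,"y":0,"z":0.03,"wx":0,"wy":0,"wz":0,"gripper":0},{"x":0,"y":0,"z":0.03,"wx":0,"wy":0,"wz":0,"gripper":0}]'; python3 - <<'E'
from d import *
print(cup())
d=manip.snapshot("wrist");cv2.imwrite("pics/w3.png",d["img"][:,:,::-1])
E
```

```text
t: 4.38
tcp_pos: [0.6507, 0.1347, 0.175]
orientation: [-3.13, 0.267, -0.001]
wrist_force: [-3.3, -0.9, 8.1]
finger_gap: 0.0
{'t': 4.38, 'tcp_cup': array([-5.15e-02, -1.00e-04,  1.75e-01]), 'f_world': array([-3.3, -0.9,  8.1]), 'q': array([0.202, 0.489, 1.61 , 0.   , 1.042, 1.943]), 'gap': 0.0}
```

View pics/w3.png

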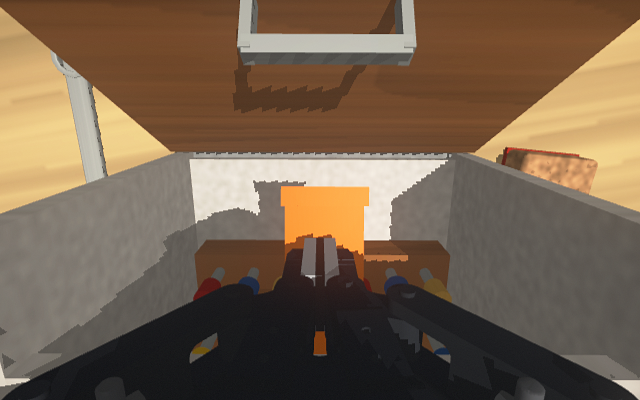

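The door has come free: its keeper has swung away (row 50) and the hook is held down. Next I'll lift clear and check both.

```bash
python3 -m pendant '[{"x":0,"y":0,"z":-0.01,"wx":0,"wy":0,"wz":0,"gripper":0},{"x":0,"y":0,"z":-0.035,"wx":0,"wy":0,"wz":0,"gripper":0},{"x":0,"y":0,"z":-0.07,"wx":0,"wy":0,"wz":0,"gripper":0},{"x":0,"y":0,"z":-0.1,"wx":0,"wy":0,"wz":0,"gripper":0},{"x":0,"y":0,"z":-0.1,"wx":0,"wy":0,"wz":0,"gripper":0},{"x":0,"y":0,"z":-0.1,"wx":0,"wy":0,"wz":0,"gripper":0}]'; python3 - <<'E'
from d import *
print(cup())
A=[(.353,1.634,.6246,.2529),(.065,1.757,.5014,.3605),(.399,1.527,.6633,.2698),(.489,1.61,.6645,.175)]
M=[];b=[]
for a,c,r,z in A:
    M+= [[np.sin(a),np.sin(a+c),1,0],[np.cos(a),np.cos(a+c),0,1]];b+=[r,z]
print(np.linalg.lstsq(np.array(M),np.array(b),rcond=None)[:2])
d=manip.snapshot("wrist");cv2.imwrite("pics/w4.png",d["img"][:,:,::-1])
for th in(.5,.55,.6,.65):
    P=[[-.088-l*np.sin(th)+.007*np.cos(th)+o*np.cos(th),y,.02+l*np.cos(th)+(.007+o)*np.sin(th)] for l,y,o in((.172,-.12,0),(.172,.12,0),(.155,-.028,.032),(.155,.028,.032))]
    print(th,proj(d,cw(p,P)).round().tolist())
d=manip.snapshot("scene");cv2.imwrite("pics/s4.png",cv2.resize(d["img"][110:290,270:460,::-1],None,fx=3,fy=3))
E
```

```text
t: 4.93
tcp_pos: [0.6516, 0.1347, 0.2767]
orientation: [-3.129, 0.267, -0.006]
wrist_force: [0.6, 1.0, -1.3]
finger_gap: 0.0003
{'t': 4.93, 'tcp_cup': array([-5.230e-02, -2.000e-04,  2.767e-01]), 'f_world': array([ 0.6,  1. , -1.3]), 'q': array([ 0.202,  0.394,  1.519, -0.   ,  1.224,  1.943]), 'gap': 0.0003}
(array([ 0.53406502,  0.48942219, -0.00679312, -0.05076579]), array([2.3223496e-05]))
0.5 [[119.0, 27.0], [524.0, 28.0], [276.0, 91.0], [366.0, 92.0]]
0.55 [[121.0, 15.0], [522.0, 15.0], [276.0, 79.0], [366.0, 79.0]]
0.6 [[123.0, 3.0], [520.0, 4.0], [276.0, 66.0], [366.0, 66.0]]
0.65 [[126.0, -8.0], [517.0, -7.0], [276.0, 54.0], [366.0, 54.0]]
```

View pics/w4.png

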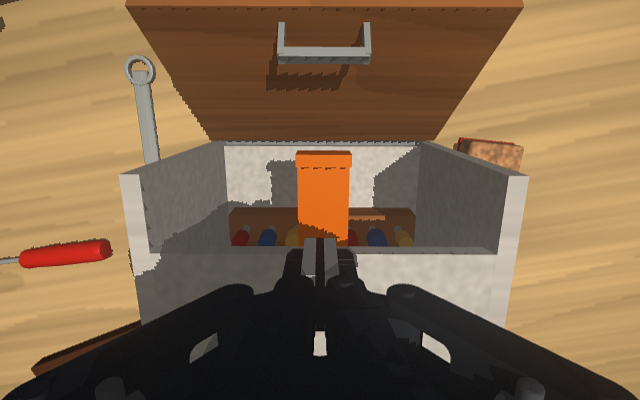

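View pics/s4.png

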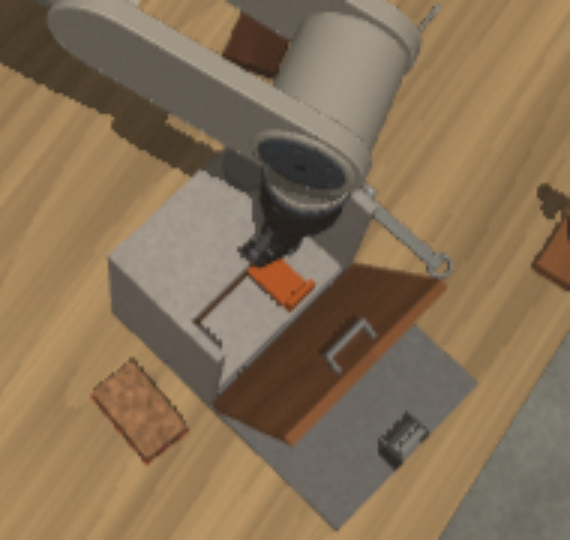

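The door floats at about 0.6 rad: its top edge at row 3 matches the model. The hook is back up. Now I'll work out the push path.

```bash
cat > path.py <<'E'
from d import *
import sys
s0,w0=delta((-.135,.07),.172)
print("start",s0,w0,cup())
for th in [float(a) for a in sys.argv[1:]]:
    l=.12;x=-.088-l*np.sin(th)+.007*np.cos(th)+.011;z=.02+l*np.cos(th)+.007*np.sin(th)+.022
    print(th,np.round([x,z],4),delta((x,.07),z)[0])
E
python3 path.py .6 .9 1.2 1.46
```

```text
start [0.0842 0.0697 0.1016] [0.0004 0.001  0.0005] {'t': 5.03, 'tcp_cup': array([-0.0509,  0.0003,  0.2736]), 'f_world': array([-0.4, -0.5, -0.2]), 'q': array([0.202, 0.397, 1.522, 0.   , 1.224, 1.943]), 'gap': 0.0003}
0.6 [-0.139  0.145] [0.0882 0.0697 0.1286]
0.9 [-0.1666  0.1221] [0.1159 0.0697 0.1514]
1.2 [-0.1863  0.092 ] [0.1356 0.0697 0.1815]
1.46 [-0.1955  0.0622] [0.1448 0.0697 0.2113]
```

```bash
python3 -m pendant '[{"x":0.03,"y":0.025,"z":0,"wx":0,"wy":0,"wz":0,"gripper":0},{"x":0.06,"y":0.05,"z":0,"wx":0,"wy":0,"wz":0,"gripper":0},{"x":0.084,"y":0.07,"z":0,"wx":0,"wy":0,"wz":0,"gripper":0},{"x":0.084,"y":0.07,"z":0.03,"wx":0,"wy":0,"wz":0,"gripper":0},{"x":0.084,"y":0.07,"z":0.06,"wx":0,"wy":0,"wz":0,"gripper":0},{"x":0.084,"y":0.07,"z":0.085,"wx":0,"wy":0,"wz":0,"gripper":0},{"x":0.084,"y":0.07,"z":0.085,"wx":0,"wy":0,"wz":0,"gripper":0},{"x":0.084,"y":0.07,"z":0.085,"wx":0,"wy":0,"wz":0,"gripper":0}]'; python3 path.py .6 .7 .8 .9 1.0 1.1 1.2 1.3 1.4 1.46; python3 - <<'E'
from d import *
d=manip.snapshot("wrist");cv2.imwrite("pics/w5.png",d["img"][:,:,::-1])
d=manip.snapshot("scene");cv2.imwrite("pics/s5.png",cv2.resize(d["img"][110:290,270:460,::-1],None,fx=3,fy=3))
E
```

```text
t: 5.7
tcp_pos: [0.7198, 0.0512, 0.1866]
orientation: [3.129, -0.267, -0.009]
wrist_force: [-0.1, -0.2, 1.8]
finger_gap: 0.0002
start [ 0.0013 -0.0005  0.0146] [0.0013 0.0053 0.0005] {'t': 5.7, 'tcp_cup': array([-0.1338,  0.0705,  0.1866]), 'f_world': array([-0.1, -0.2,  1.8]), 'q': array([0.069, 0.563, 1.456, 0.   , 1.128, 1.81 ]), 'gap': 0.0002}
0.6 [-0.139  0.145] [ 0.0054 -0.0006  0.0416]
0.7 [-0.149   0.1383] [ 0.0154 -0.0006  0.0482]
0.8 [-0.1582  0.1306] [ 0.0247 -0.0006  0.0558]
0.9 [-0.1666  0.1221] [ 0.0332 -0.0006  0.0643]
1.0 [-0.1742  0.1127] [ 0.0408 -0.0006  0.0737]
1.1 [-0.1808  0.1027] [ 0.0474 -0.0006  0.0837]
1.2 [-0.1863  0.092 ] [ 0.053  -0.0006  0.0943]
1.3 [-0.1908  0.0808] [ 0.0575 -0.0006  0.1054]
1.4 [-0.1941  0.0693] [ 0.0609 -0.0006  0.117 ]
1.46 [-0.1955  0.0622] [ 0.0623 -0.0006  0.124 ]
```

View pics/w5.png

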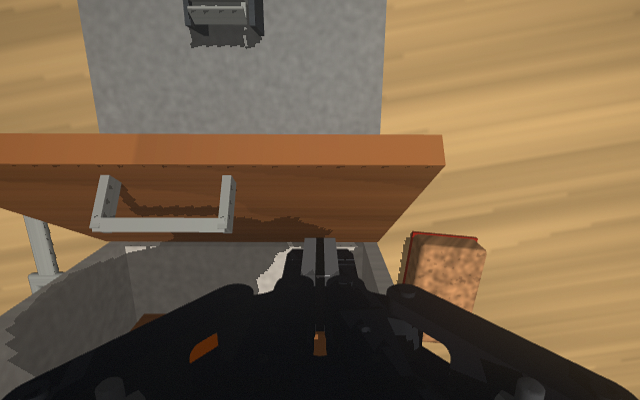

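View pics/s5.png

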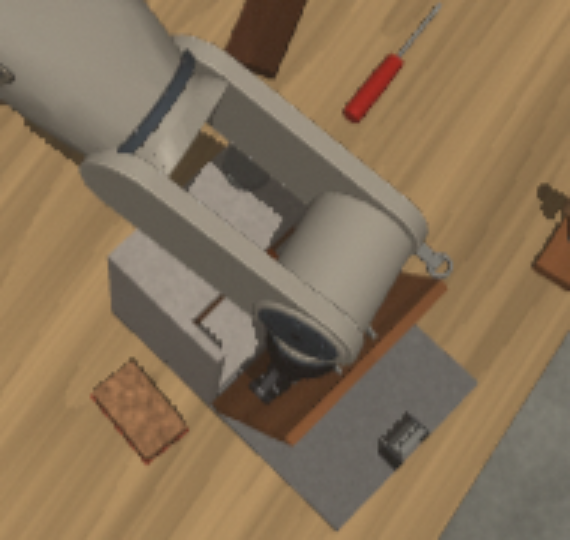

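The closed finger is inside the door on the bare strip, right of the keeper (column 320 against the keeper's 235 edge). Now I'll push along the arc.

```bash
python3 -m pendant '[{"x":0,"y":0,"z":0.02,"wx":0,"wy":0,"wz":0,"gripper":0},{"x":0.002,"y":0,"z":0.036,"wx":0,"wy":0,"wz":0,"gripper":0},{"x":0.006,"y":0,"z":0.042,"wx":0,"wy":0,"wz":0,"gripper":0},{"x":0.01,"y":0,"z":0.045,"wx":0,"wy":0,"wz":0,"gripper":0},{"x":0.015,"y":0,"z":0.048,"wx":0,"wy":0,"wz":0,"gripper":0},{"x":0.02,"y":0,"z":0.052,"wx":0,"wy":0,"wz":0,"gripper":0},{"x":0.025,"y":0,"z":0.056,"wx":0,"wy":0,"wz":0,"gripper":0},{"x":0.033,"y":0,"z":0.064,"wx":0,"wy":0,"wz":0,"gripper":0},{"x":0.041,"y":0,"z":0.074,"wx":0,"wy":0,"wz":0,"gripper":0},{"x":0.047,"y":0,"z":0.084,"wx":0,"wy":0,"wz":0,"gripper":0},{"x":0.053,"y":0,"z":0.094,"wx":0,"wy":0,"wz":0,"gripper":0},{"x":0.053,"y":0,"z":0.094,"wx":0,"wy":0,"wz":0,"gripper":0},{"x":0.053,"y":0,"z":0.094,"wx":0,"wy":0,"wz":0,"gripper":0}]'; python3 path.py 1.2 1.3 1.35 1.4 1.46 1.48 1.5; python3 - <<'E'
from d import *
d=manip.snapshot("wrist");cv2.imwrite("pics/w6.png",d["img"][:,:,::-1])
d=manip.snapshot("scene");cv2.imwrite("pics/s6.png",cv2.resize(d["img"][110:290,270:460,::-1],None,fx=3,fy=3))
E
```

```text
t: 6.88
tcp_pos: [0.7736, 0.0421, 0.0941]
orientation: [3.13, -0.267, -0.002]
wrist_force: [-1.5, -0.1, 3.3]
finger_gap: 0.0002
start [-0.0535 -0.0003 -0.0778] [0.0004 0.0012 0.0003] {'t': 6.88, 'tcp_cup': array([-0.1884,  0.0703,  0.0941]), 'f_world': array([-1.5, -0.1,  3.3]), 'q': array([ 0.052,  0.731,  1.373, -0.   ,  1.038,  1.794]), 'gap': 0.0002}
1.2 [-0.1863  0.092 ] [-0.0021 -0.0003  0.0021]
1.3 [-0.1908  0.0808] [ 0.0024 -0.0003  0.0133]
1.35 [-0.1926  0.0751] [ 0.0042 -0.0003  0.019 ]
1.4 [-0.1941  0.0693] [ 0.0057 -0.0003  0.0248]
1.46 [-0.1955  0.0622] [ 0.0072 -0.0003  0.0319]
1.48 [-0.1959  0.0599] [ 0.0075 -0.0003  0.0343]
1.5 [-0.1962  0.0575] [ 0.0079 -0.0003  0.0366]
```

View pics/w6.png

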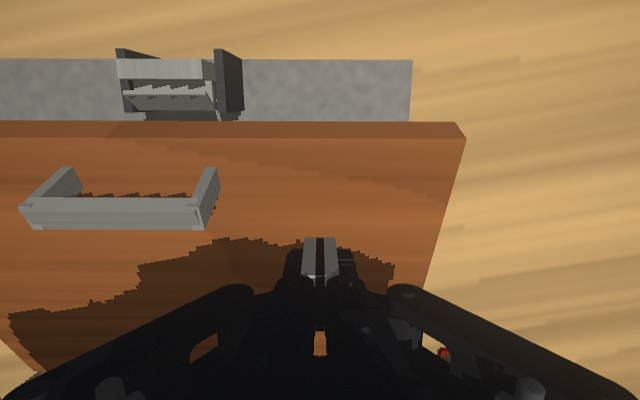

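View pics/s6.png

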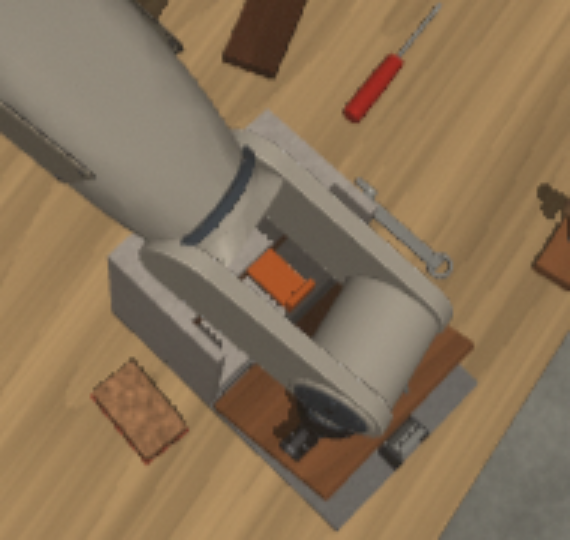

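The door is at about 1.2 rad with its edge just short of the clip (rows 60 to 110), and the force is 3 N. I'll continue slowly to about 1.46.

```bash
python3 -m pendant '[{"x":0.001,"y":0,"z":0.006,"wx":0,"wy":0,"wz":0,"gripper":0},{"x":0.003,"y":0,"z":0.012,"wx":0,"wy":0,"wz":0,"gripper":0},{"x":0.004,"y":0,"z":0.017,"wx":0,"wy":0,"wz":0,"gripper":0},{"x":0.005,"y":0,"z":0.021,"wx":0,"wy":0,"wz":0,"gripper":0},{"x":0.006,"y":0,"z":0.025,"wx":0,"wy":0,"wz":0,"gripper":0},{"x":0.006,"y":0,"z":0.028,"wx":0,"wy":0,"wz":0,"gripper":0},{"x":0.007,"y":0,"z":0.031,"wx":0,"wy":0,"wz":0,"gripper":0},{"x":0.007,"y":0,"z":0.033,"wx":0,"wy":0,"wz":0,"gripper":0},{"x":0.007,"y":0,"z":0.033,"wx":0,"wy":0,"wz":0,"gripper":0},{"x":0.007,"y":0,"z":0.033,"wx":0,"wy":0,"wz":0,"gripper":0}]'; python3 path.py 1.46 1.48 1.5; python3 - <<'E'
from d import *
d=manip.snapshot("wrist");cv2.imwrite("pics/w7.png",d["img"][:,:,::-1])
for th in(1.38,1.42,1.46,1.5,1.54):
    P=[[-.088-.172*np.sin(th)+o*np.cos(th),y,.02+.172*np.cos(th)+o*np.sin(th)] for y,o in((.12,.007),(.12,-.007))]
    print(th,proj(d,cw(p,P)).round(1).tolist())
E
```

```text
t: 7.82
tcp_pos: [0.7822, 0.041, 0.0639]
orientation: [-3.13, 0.267, -0.007]
wrist_force: [2.8, -1.5, 5.5]
finger_gap: 0.0002
start [-0.0616 -0.     -0.1084] [-0.0006 -0.0042  0.0006] {'t': 7.82, 'tcp_cup': array([-0.197 ,  0.0699,  0.0639]), 'f_world': array([ 2.8, -1.5,  5.5]), 'q': array([ 0.051,  0.774,  1.366, -0.   ,  0.997,  1.792]), 'gap': 0.0002}
1.46 [-0.1955  0.0622] [-0.0015  0.0001  0.0017]
1.48 [-0.1959  0.0599] [-0.0012  0.0001  0.004 ]
1.5 [-0.1962  0.0575] [-0.0008  0.0001  0.0064]
1.38 [[460.5, 132.8], [447.5, 123.1]]
1.42 [[453.8, 127.4], [441.8, 120.0]]
1.46 [[447.7, 123.3], [436.5, 117.8]]
1.5 [[442.0, 120.1], [431.6, 116.4]]
1.54 [[436.7, 117.9], [427.1, 115.7]]
```

View pics/w7.png

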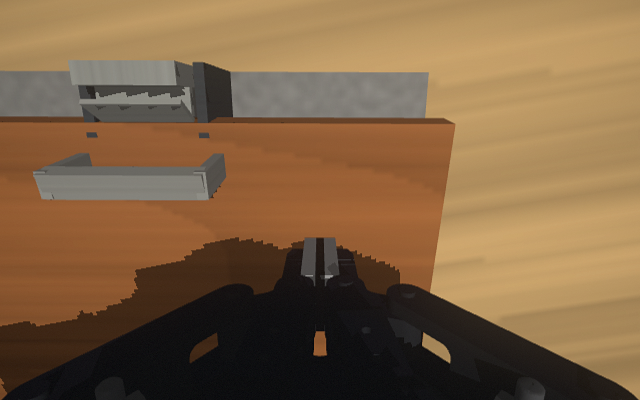

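The door is around 1.44 to 1.46 (edge corner at (455,123)), so it is not clearly clicked. I'll go a few mm further in small steps, watching the force.

```bash
python3 -m pendant '[{"x":0,"y":0,"z":0.001,"wx":0,"wy":0,"wz":0,"gripper":0},{"x":0,"y":0,"z":0.002,"wx":0,"wy":0,"wz":0,"gripper":0},{"x":0,"y":0,"z":0.003,"wx":0,"wy":0,"wz":0,"gripper":0},{"x":0,"y":0,"z":0.004,"wx":0,"wy":0,"wz":0,"gripper":0},{"x":0,"y":0,"z":0.005,"wx":0,"wy":0,"wz":0,"gripper":0},{"x":0,"y":0,"z":0.005,"wx":0,"wy":0,"wz":0,"gripper":0}]'; python3 path.py 1.46 1.5; python3 - <<'E'
from d import *
d=manip.snapshot("wrist");cv2.imwrite("pics/w8.png",d["img"][:,:,::-1])
for th in(1.42,1.46,1.5,1.54):
    P=[[-.088-.172*np.sin(th)+o*np.cos(th),y,.02+.172*np.cos(th)+o*np.sin(th)] for y,o in((.12,.007),(.12,-.007))]
    print(th,proj(d,cw(p,P)).round(1).tolist())
E
```

```text
t: 8.37
tcp_pos: [0.7825, 0.041, 0.059]
orientation: [-3.13, 0.267, -0.008]
wrist_force: [2.3, -0.7, 5.9]
finger_gap: 0.0002
start [-0.0618  0.     -0.1133] [-0.0007 -0.0049  0.0005] {'t': 8.37, 'tcp_cup': array([-0.1973,  0.0698,  0.059 ]), 'f_world': array([ 2.3, -0.7,  5.9]), 'q': array([ 0.051,  0.78 ,  1.367, -0.   ,  0.99 ,  1.792]), 'gap': 0.0002}
1.46 [-0.1955  0.0622] [-0.0018  0.0001 -0.0032]
1.5 [-0.1962  0.0575] [-0.0011  0.0002  0.0015]
1.42 [[459.0, 129.3], [446.1, 121.4]]
1.46 [[452.4, 124.9], [440.4, 119.1]]
1.5 [[446.3, 121.5], [435.2, 117.6]]
1.54 [[440.6, 119.2], [430.4, 116.9]]
```

View pics/w8.png

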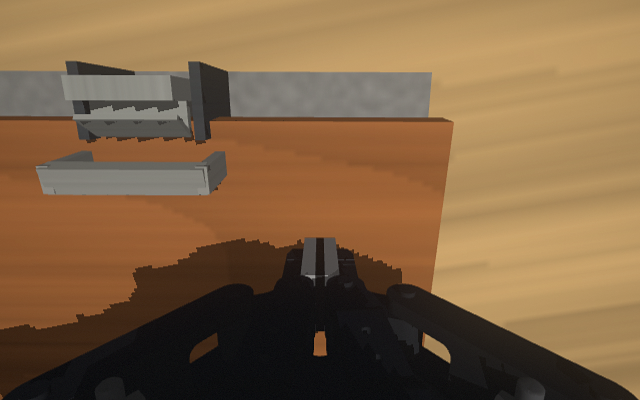

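The clip's nose has now snapped forward over the door's edge (around (130,130)). I'll back off and check that it holds.

```bash
python3 -m pendant '[{"x":0,"y":0,"z":-0.005,"wx":0,"wy":0,"wz":0,"gripper":0},{"x":0,"y":0,"z":-0.015,"wx":0,"wy":0,"wz":0,"gripper":0},{"x":0,"y":0,"z":-0.04,"wx":0,"wy":0,"wz":0,"gripper":0},{"x":0,"y":0,"z":-0.08,"wx":0,"wy":0,"wz":0,"gripper":0},{"x":0,"y":0,"z":-0.12,"wx":0,"wy":0,"wz":0,"gripper":0},{"x":0,"y":0,"z":-0.16,"wx":0,"wy":0,"wz":0,"gripper":0},{"x":0,"y":0,"z":-0.2,"wx":0,"wy":0,"wz":0,"gripper":0},{"x":0,"y":0,"z":-0.2,"wx":0,"wy":0,"wz":0,"gripper":0},{"x":0,"y":0,"z":-0.2,"wx":0,"wy":0,"wz":0,"gripper":0},{"x":0,"y":0,"z":-0.2,"wx":0,"wy":0,"wz":0,"gripper":0}]'; python3 - <<'E'
from d import *
print(cup())
d=manip.snapshot("wrist");cv2.imwrite("pics/w9.png",d["img"][:,:,::-1])
for th in(1.35,1.42,1.46,1.5):
    P=[[-.088-.172*np.sin(th)+o*np.cos(th),y,.02+.172*np.cos(th)+o*np.sin(th)] for y,o in((.12,.007),(-.12,.007))]
    print(th,proj(d,cw(p,P)).round(1).tolist())
d=manip.snapshot("scene");cv2.imwrite("pics/s9.png",d["img"][:,:,::-1])
E
```

```text
t: 9.25
tcp_pos: [0.7799, 0.0413, 0.2574]
orientation: [-3.13, 0.267, 0.001]
wrist_force: [0.5, -0.4, -0.8]
finger_gap: 0.0001
{'t': 9.25, 'tcp_cup': array([-0.1947,  0.0701,  0.2574]), 'f_world': array([ 0.5, -0.4, -0.8]), 'q': array([0.051, 0.597, 1.238, 0.   , 1.307, 1.792]), 'gap': 0.0001}
1.35 [[376.6, 113.0], [105.4, 112.7]]
1.42 [[374.7, 109.5], [112.6, 109.2]]
1.46 [[373.6, 108.0], [116.6, 107.8]]
1.5 [[372.6, 106.9], [120.5, 106.7]]
```

View pics/w9.png

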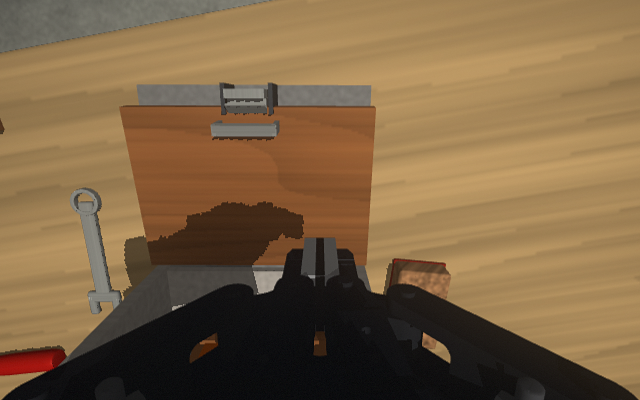

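View pics/s9.png

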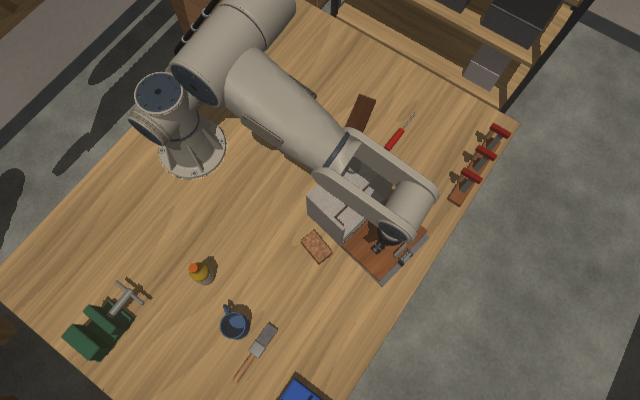

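The door stays at about 1.47: its width is 254 px, against 257 predicted at 1.46 and 252 at 1.50. I'll move aside to check the hook and the tin.

```bash
python3 -m pendant '[{"x":0,"y":0,"z":-0.03,"wx":0,"wy":0,"wz":0,"gripper":0},{"x":0,"y":0.03,"z":-0.05,"wx":0,"wy":0,"wz":0,"gripper":0},{"x":0,"y":0.07,"z":-0.05,"wx":0,"wy":0,"wz":0,"gripper":0},{"x":0,"y":0.11,"z":-0.05,"wx":0,"wy":0,"wz":0,"gripper":0},{"x":0,"y":0.15,"z":-0.05,"wx":0,"wy":0,"wz":0,"gripper":0},{"x":0,"y":0.19,"z":-0.05,"wx":0,"wy":0,"wz":0,"gripper":0},{"x":0,"y":0.23,"z":-0.05,"wx":0,"wy":0,"wz":0,"gripper":0},{"x":0,"y":0.27,"z":-0.05,"wx":0,"wy":0,"wz":0,"gripper":0},{"x":0,"y":0.27,"z":-0.05,"wx":0,"wy":0,"wz":0,"gripper":0},{"x":0,"y":0.27,"z":-0.05,"wx":0,"wy":0,"wz":0,"gripper":0},{"x":0,"y":0.27,"z":-0.05,"wx":0,"wy":0,"wz":0,"gripper":0}]'; python3 - <<'E'
from d import *
print(cup())
d=manip.snapshot("top");a=d["img"][90:225,225:375,::-1];cv2.imwrite("pics/t10.png",cv2.resize(a,None,fx=4,fy=4,interpolation=cv2.INTER_CUBIC))
E
```

```text
t: 10.27
tcp_pos: [0.7344, -0.2247, 0.3056]
orientation: [-3.129, 0.268, 0.004]
wrist_force: [0.2, 0.8, 0.5]
finger_gap: -0.0002
{'t': 10.27, 'tcp_cup': array([-0.195 ,  0.3399,  0.3056]), 'f_world': array([0.2, 0.8, 0.5]), 'q': array([-2.990e-01,  5.460e-01,  1.219e+00,  1.000e-03,  1.379e+00,
        1.443e+00]), 'gap': -0.0002}
```

View pics/t10.png

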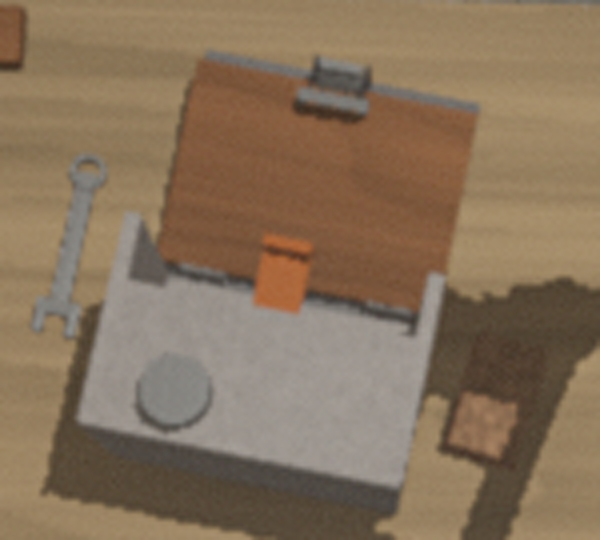

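The door is flat under the clip, the hook is up, and the tin (175,390), wrench and block are where they started. I'm handing the job in.

```bash
python3 -c "
from plant import manip
print(manip.close_job())"
```

```text
the job is handed in; nothing more can be done
None
```

The cupboard is open. I pressed the hook about 11 mm down and the door came free, floating at about 0.6 rad. I then pushed its bare face 70 mm sideways of the centre line until the clip snapped over its edge, lifted off and moved clear. I handed it in about 10.3 s into the 43 s allowed, and the hand-in reported no verdict.

- **Door and clip:** the last pictures show the door still held after I lifted off, at about 1.47 rad judged by its width, with the clip's nose over its edge.
- **Hook:** it looks up again in the last top picture.
- **Other things:** the tin, wrench and sanding block look unmoved from the first top picture. I did not check the other items closely, but the arm did not go near them.
- **Force:** the wrist readings I took peaked near 9 N, at the hook press. I only read the force at the end of each move.
- **Disagreement:** while pushing, the door's near corner sat about 5 to 7 pixels to one side of where the fitted model put it, roughly 2 to 3 mm. So I judged the click by the clip itself, not by the angle.

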